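Let the carver's rest out a hole and bed the spindle blank

ROBOT

A 6-joint arm with a two-finger parallel gripper is mounted at the origin on the work surface. World frame = base frame: x ahead of the robot, y to its left, z up, the work surface at z = 0. Lengths are in m, angles in rad, forces in N, time in s.
With the tool pointing down it reaches from about 0.375 to 0.9 m from the base axis. Payload 3.1 kg.
Tool frame: the origin (TCP) lies midway between the tips of the shut fingers; the grasp point (between the pads) lies 19 mm behind it (manip.grasp_offset is the distance from the TCP to the grasp point, in m); z points along the fingers, y is the line along which they close (so a half turn about z gives the same grasp; the last joint's range is limited). The gripper opens to 85 mm and grips with 20 to 120 N. Pads are 22 mm wide; open, the fingers measure 114 mm over their backs; the gripper's body (76 mm by 85 mm) begins 54 mm behind the grasp point. The pads swing forward as they close: fully open they stand 13 mm farther back than shut.
Start: joints at [0.924, 0.527, 1.433, -0, 1.181, -0.178], TCP at [0.282, 0.558, 0.231] pointing down, gripper open.
Joint ranges: [-3.08, 3.08], [-0.75, 2.2], [0.22, 2.44], [-1.43, 4.57], [0, 2.65], [-2.85, 2.85]. Speed limits (rad/s): [2.79, 2.79, 3.14, 3.14, 3.14, 3.14].

INTERFACE

Orientations are given as a unit quaternion [x, y, z, w].
In Python, from station import sensors, cams, order, manip gives the robot as it stands.
- The arm moves only by the tool move_arm, never from a script. Its argument "targets" is a list of rows, each an object of numbers: "dx", "dy", "dz": the shift along the world's x, y, z normalised to -1 to 1, where 1 is 25 mm; "rx", "ry", "rz": the turn, a rotation vector about the world's x, y, z normalised to -1 to 1, where 1 is 30 degrees. A call has exactly 10 rows; each row shifts and turns the commanded pose from where the row before left it; what a row does not reach is not made up. A row lasts 1/8 s, in which the tool goes at most 62.5 mm and 10.7 degrees, less where a joint would pass 70% of its speed; a pose out of reach is approached as far as the arm can. A call with a number of a shift or a turn outside -1 to 1 is refused whole. A call with a gripper value outside its range is refused whole. "claw" is the opening in per cent of the stroke, from 0 (shut) to 100 (fully open), set as the call begins (left out, the last holds). The fingers move at their own pace and stop on an object; "newtons" is the grip in N (left out, the last holds). Time passes only in rows, so rows that do not move let the fingers close, or fill a call up. It gives the time, the measured TCP pose, the force, the opening and the grip force at its end, in the units of the state.
- sensors.sense(): the state, without advancing time (a new reading comes with each control period).
- cams.snapshot(name): name is "scene" or "top"; returns the picture (420x560x3 uint8, red, green, blue); there is no depth.
- cams.camera_model(name): a dict with "fx", "fy", "cx", "cy" (pixels), "extrinsics" (4x4, takes a point from world to camera coordinates). Camera axes: x right, y down, z forward; pixel columns grow to the right and rows downward; lengths in m; the calibration is good to about 2 mm. A picture is of the moment at which its call begins. camera_model takes no time and is no camera call.
- order.sign_off(): hands the job in; it is judged then, once.
The state is a dict: "t": time; "q": joint angles; "qd": joint speeds; "tau": joint torques, N m; "tcp_pos": TCP position; "tool_rot": TCP orientation; "force": force on the tool from outside, world axes, zero at the start; "ft_torque": the same for the moment, N m; "finger_gap": opening from 0.0 (shut) to 1.0 (fully open); "gripper_force": force on a finger pad.
Only numpy, scipy, OpenCV 4.12 (cv2) and the standard library are available. Lean on these libraries where they do the work, as an engineer would, in place of code of your own. Each camera call takes 0.05 s, during which the arm holds its last target. There are 200 camera calls.

TASK

Let the carving rest out to its next hole: push the red spring button in, slide the aluminium sleeve away from the fixed fork (its orange thumb lug is there to push on), and stop when the button pops out through the sleeve's second hole, feeling your way and never pushing on the rest with more than about 25 N. Then lay the square spindle blank across the two black forks with a round neck down in each, without dropping it, let go, and leave the other things on the bench where they are.

Things in the scene. Friction and masses are not known exactly. Their poses are not given: they have to be found in the camera images.
- rest: fixed carving rest, cannot move: dark board 260 x 90 x 16 mm (x -110 to +150, y -45 to +45 mm), green pillar with the fixed fork and a level square inner tube, axis 45 mm above the bench. Origin: on the bench, straight below the red button. x runs along the tube from the fixed fork to the sliding fork, the way the sleeve is let out; z up. Forks, button and lug all lie at y = 0
- sleeve (a joint): m the aluminium sleeve (30 x 30 mm, 144 long, wall 2, flat top 60 mm above the bench) is let out along the rest's +x. About 0 at the start (button in the first hole), 0.035 to 0.055 with the second hole over the button (holes drilled by hand, 35 to 55 mm apart), end stop 0.060. Holes 14 mm long, button 12: 1 mm of play each way. Button down, 3 to 4 N slides it
- button (a joint): m the red spring button is pressed down: 0 = out, at most 0.012. A vertical 12 mm pin with a dome of 6 mm radius on the fixed inner tube; it does not travel with the sleeve. Out, it stands 7 mm proud of the sleeve's top and locks the sleeve. 1.5 N to start, about 4 N at 7 mm, when it is flush; below 9 mm it is clear of the wall and stays under it until a hole comes, where it springs out and locks
- button_home (a point): top of the dome with the button out, 67 mm above the bench, fixed on the rest. A flat fingertip laid over the hole can press the dome no further than flush with the sleeve's top; pushing the lug in +x then (about 7 to 12 N in all) lets the hole's edge nudge the dome the last 2 mm under. The fingertip may stay on the sleeve and travel with it
- lug (a point): centre of the face, towards the button, of the orange thumb lug on the sleeve: face 24 mm wide (y), 60 to 82 mm above the bench; lug 8 mm thick. The face is 12 mm to the rest's +x of the first hole's centre; pushing it in +x lets the sleeve out. Closed fingertips on the button can so push the lug as well. Moves with the sleeve
- fixed_fork (a point): lowest point of the seat of the fixed fork, a U of black coated 8 mm rod open upwards, 107 mm above the bench, 78 mm to the rest's -x of the button. 22 mm between the prongs (in y), which flare out towards their tips, 134 mm above the bench
- sliding_fork (a point): the same point of the like fork on the sleeve, 72 mm to the rest's +x of the first hole's centre, also 107 mm above the bench; the two seats are 184 to 206 mm apart once the button is in the second hole (150 mm at the start)
- bed_mid (a point): point on the rest, 19.5 mm to its +x of the button and 100 mm above the bench: within 6 mm of midway between the fork seats once the sleeve is in its second hole. The blank's origin comes to lie near here, best midway between the two seats as they then are
- blank: the pale wooden spindle blank, loose on the bench, 275 mm long, 30 x 30 mm square, about 0.17 kg; its x axis runs lengthwise and its ends are alike. Origin: centre of its underside. Two round necks of 16 mm diameter and 30 mm length (82.5 to 112.5 mm from the middle) are turned in it; the square parts are too wide for the forks
- neck_a (a point): centre of one round neck, on the blank's axis (15 mm above its underside), 97.5 mm from its middle; 115 mm above the bench when it lies in a fork
- neck_b (a point): centre of the other round neck, likewise
- dropper: bystander: clear dropper bottle, 36 mm diameter, 92 mm high
- sandblock: bystander: cork sanding block, 45 x 85 x 28 mm
- gouge: bystander: carving tool lying on the bench, 180 mm long
- bowl: bystander: blue bowl, 100 mm diameter, 40 mm high
- tin: bystander: amber jar of wax with a steel lid, 64 mm diameter, 60 mm high
- mallet: bystander: hammer lying on the bench, 220 mm long
- brush: bystander: brush lying on the bench, 160 mm long
- bangle: bystander: white bangle, 68 mm diameter, 12 mm high

How it is judged:
By the outcome, as a careful person would: the job done as asked, in the order asked, and still so for the second after the job is handed in, with the robot touching nothing.
It also fails if it takes over 61 s, if anything falls off the work surface, if the arm or the gripper's body presses on something with over 40 N, if the wrist force passes 120 N, or if a joint passes its speed limit or range.

## Working session

There is one attempt and no reset: what is moved stays moved. The work goes in short steps, Python scripts to look and compute and a tool call to move; the robot and the scene stay as the last step left them, time stands still between calls to the robot, and variables do not carry over. Pictures are saved under pics/ and viewed, at most 10 in all, crops included, and the job is handed in when it is done.

Besides the shell and the picture viewer there is one more tool, called after ">>>" as name(argument=value, ...) on one line, values as JSON. move_arm: Moves the arm, as the interface text tells. Scaled input: -1 to 1 covers 25 mm each way for a shift and 30 degrees each way for a turn. Its arguments: {"type":"object","properties":{"targets":{"type":"array"},"claw":{"type":"number"},"newtons":{"type":"number"}},"required":["targets"]}

```bash
mkdir -p pics; ls
python3 - <<'E'
from station import sensors,cams,manip
import cv2,numpy as np
for n in("scene","top"):
    im=cams.snapshot(n);cv2.imwrite(f"pics/{n}0.png",cv2.resize(im[:,:,::-1],(800,600),interpolation=cv2.INTER_CUBIC))
    np.save(f"pics/{n}0.npy",im)
    m=cams.camera_model(n);print(n,{k:np.round(v,3) for k,v in m.items()})
s=sensors.sense();print(s);print(manip.grasp_offset)
E
```

```text
pics
scene {'fx': np.float64(515.039), 'fy': np.float64(515.039), 'cx': np.float64(282.983), 'cy': np.float64(210.985), 'extrinsics': array([[ 0.848,  0.529,  0.012, -0.504],
       [ 0.423, -0.664, -0.616, -0.169],
       [-0.318,  0.528, -0.788,  1.693],
       [ 0.   ,  0.   ,  0.   ,  1.   ]])}
top {'fx': np.float64(402.218), 'fy': np.float64(402.218), 'cx': np.float64(280.237), 'cy': np.float64(208.945), 'extrinsics': array([[ 0.006, -1.   , -0.029,  0.021],
       [-0.983, -0.   , -0.186,  0.6  ],
       [ 0.186,  0.029, -0.982,  1.211],
       [ 0.   ,  0.   ,  0.   ,  1.   ]])}
{'t': 0.1, 'q': array([ 9.24486135e-01,  5.28378161e-01,  1.43374779e+00,  4.65648974e-06,
        1.18141922e+00, -1.78486399e-01]), 'qd': array([-0.00074601, -0.00168898, -0.00308603,  0.00075464,  0.00198859,
       -0.00037691]), 'tau': array([-5.47035688e-04, -4.43305492e+01, -1.78585696e+01, -2.18236505e-04,
        3.93921684e-03,  1.09280077e-05]), 'tcp_pos': array([0.28141764, 0.55734833, 0.23043682]), 'tool_rot': array([ 2.31785403e-01,  9.72766454e-01, -8.93547855e-04, -3.93264388e-04]), 'force': array([ 0.14073477, -0.32419464, -0.22403702]), 'ft_torque': array([-0.03472712,  0.03827885,  0.04039767]), 'gripper_force': 0.0, 'finger_gap': 0.9989974384713726}
0.0187
```

View pics/scene0.png

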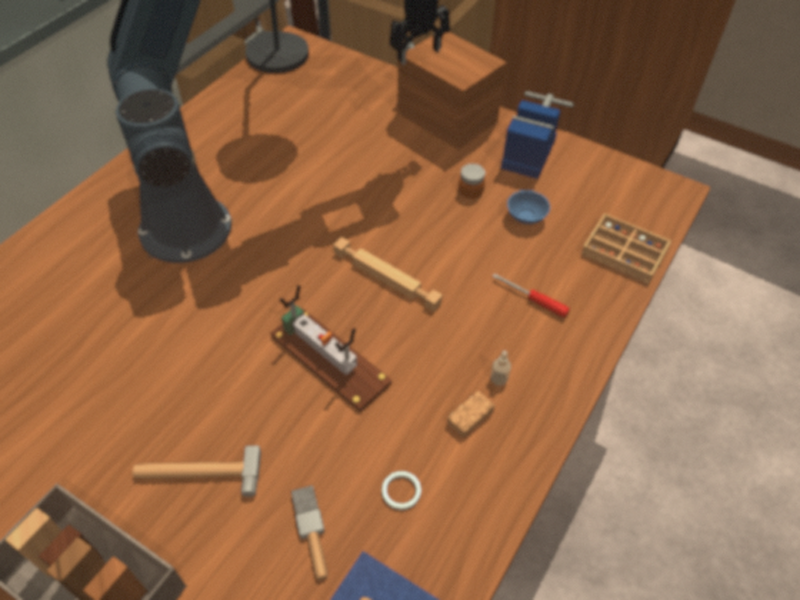

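View pics/top0.png

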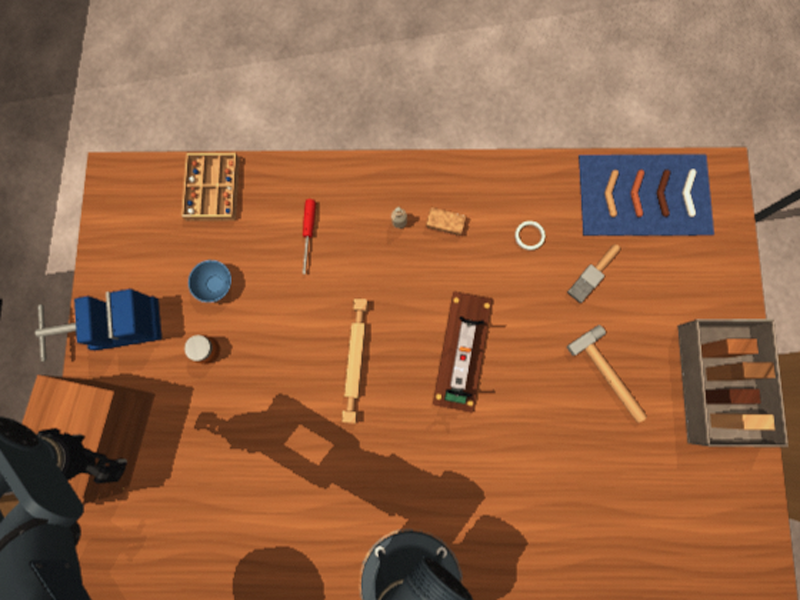

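The scene view shows the rest at about (330,345) and the blank at (388,275). The top view shows the rest at (463,350) and the blank at (356,360), both in 800x600 pixels. I'll enlarge both.

Run:
```python
import cv2,numpy as np
a=np.load("pics/top0.npy")[198:293,230:355,::-1];cv2.imwrite("pics/t1.png",cv2.resize(a,None,fx=6.3,fy=6.3,interpolation=cv2.INTER_CUBIC))
a=np.load("pics/scene0.npy")[163:290,185:315,::-1];cv2.imwrite("pics/s1.png",cv2.resize(a,None,fx=4.7,fy=4.7,interpolation=cv2.INTER_CUBIC))
```

```text
(no output)
```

View pics/t1.png

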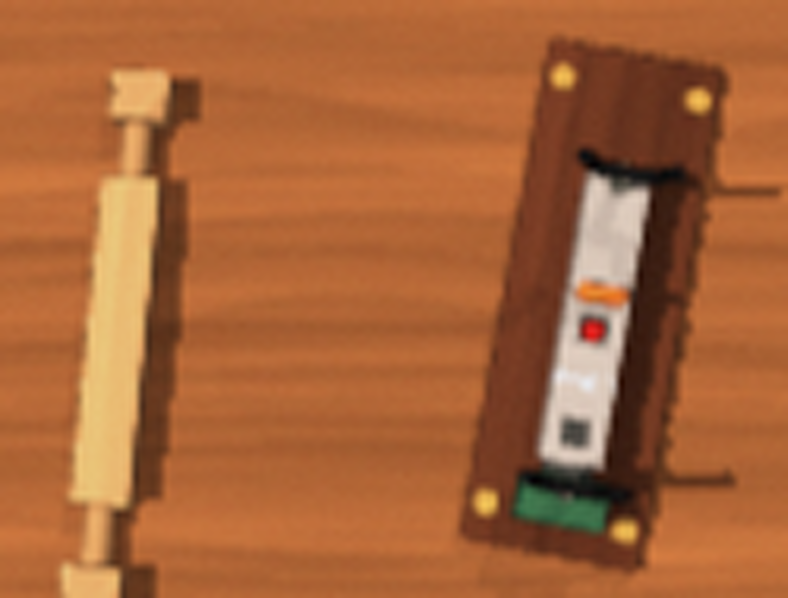

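View pics/s1.png

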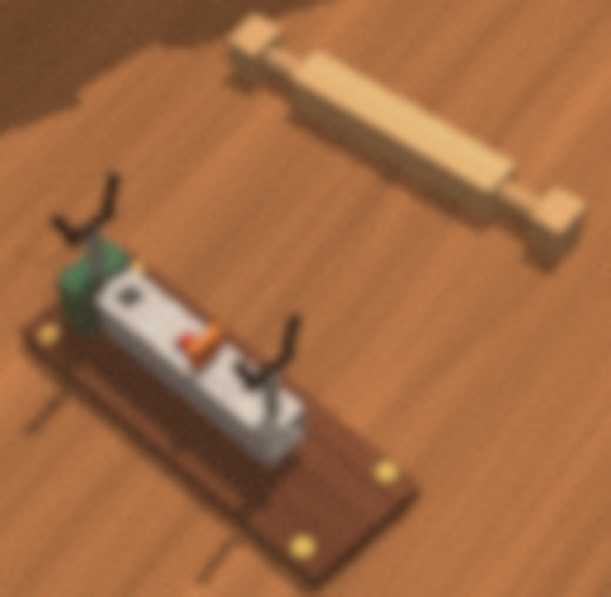

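Top crop: button (593,329), lug top (602,292), second hole (575,432), board corners at (550,38), (728,70), (460,535) and (645,570). The blank's body corners are (103,178), (160,180), (72,497) and (130,503). Scene crop: button (189,343), board corners (415,490), (315,588) and (22,335).

```bash
cat > h.py <<'E'
import numpy as np
from station import cams
from scipy.optimize import least_squares
CM={n:cams.camera_model(n) for n in("top","scene")}
def proj(n,P):
    m=CM[n];c=(m["extrinsics"]@np.c_[P,np.ones(len(P))].T)[:3]
    return np.c_[m["fx"]*c[0]/c[2]+m["cx"],m["fy"]*c[1]/c[2]+m["cy"]]
C={"top":(6.3,230,198),"scene":(4.7,185,163)}
def px(n,u): s,x,y=C[n];return (np.array(u,float)+.5)/s-.5+[x,y]
def pt(p,L):
    L=np.array(L,float)/1000;c,s=np.cos(p[2]),np.sin(p[2])
    return np.c_[p[0]+c*L[:,0]-s*L[:,1],p[1]+s*L[:,0]+c*L[:,1],L[:,2]]
def fit(obs,x0):
    f=lambda p:np.concatenate([(proj(n,pt(p,[o[0] for o in O]))-px(n,[o[1] for o in O])).ravel() for n,O in obs.items()])
    r=least_squares(f,x0,loss="soft_l1");print(np.round(r.x,4),np.degrees(r.x[2]).round(2),"res\n",r.fun.reshape(-1,2).round(1).tolist());return r.x
E
python3 - <<'E'
from h import *
rest={"top":[((0,0,66),(593,329)),((16,0,82),(602,292)),((150,45,16),(550,38)),((150,-45,16),(728,70)),((-110,45,16),(460,535)),((-110,-45,16),(645,570))],
"scene":[((0,0,66),(189,343)),((150,45,16),(415,490)),((150,-45,16),(315,585)),((-110,-45,16),(22,333))]}
bl={"top":[((82.5,15,30),(103,178)),((82.5,-15,30),(160,180)),((-82.5,15,30),(72,499)),((-82.5,-15,30),(130,503)),((112.5,15,30),(108,118)),((112.5,-15,30),(168,122)),((137.5,15,30),(110,70)),((137.5,-15,30),(170,72))],
"scene":[((-82.5,15,30),(320,54)),((-82.5,-15,30),(290,82)),((82.5,15,30),(514,164)),((82.5,-15,30),(488,190))]}
r=fit(rest,[.6,-.1,-.1]);b=fit(bl,[.6,.1,0])
for k in("top","scene"): fit({k:rest[k]},r);fit({k:bl[k]},b)
# second hole: on sleeve top z=60
for x in(-35,-40,-45,-50,-55):print(x,(((proj("top",pt(r,[(x,0,60)]))-[230,198]+.5)*6.3-.5).round(0)).tolist())
E
```

```text
[ 0.472  -0.1138 -0.1937] -11.1 res
 [[0.8, -0.3], [0.8, -0.1], [1.0, -0.8], [0.1, -0.6], [0.3, -0.1], [-0.8, 0.2], [-0.4, -0.9], [1.7, -0.9], [-0.0, -0.5], [-0.9, -0.9]]
[ 0.4686  0.124  -0.0711] -4.08 res
 [[-0.0, -0.7], [0.2, -0.3], [0.0, 0.5], [0.4, 0.6], [0.0, -0.3], [-0.2, -0.3], [0.4, -0.3], [0.2, -0.0], [-0.9, -1.1], [-0.4, -1.3], [0.6, -0.4], [0.4, 0.2]]
[ 0.4711 -0.1127 -0.1859] -10.65 res
 [[0.4, -0.0], [0.3, 0.2], [0.3, -0.5], [-0.6, -0.5], [0.1, 0.4], [-0.9, 0.4]]
[ 0.4682  0.1245 -0.0721] -4.13 res
 [[-0.1, -0.5], [0.1, -0.2], [-0.2, 0.6], [0.2, 0.7], [-0.1, -0.2], [-0.3, -0.2], [0.3, -0.2], [0.1, 0.1]]
[ 0.4738 -0.1154 -0.1998] -11.45 res
 [[-0.3, -0.2], [1.8, 0.1], [-0.1, 0.5], [-0.6, -0.5]]
[ 0.4701  0.122  -0.0726] -4.16 res
 [[-0.8, -0.5], [-0.4, -0.8], [0.7, 0.3], [0.4, 0.9]]
-35 [[584.0, 399.0]]
-40 [[582.0, 409.0]]
-45 [[581.0, 419.0]]
-50 [[579.0, 429.0]]
-55 [[577.0, 440.0]]
```

>>> move_arm(targets=[{"dx":0.28,"dy":-0.99,"rz":0.053},{"dx":0.28,"dy":-0.99,"rz":0.053},{"dx":0.28,"dy":-0.99,"rz":0.053},{"dx":0.28,"dy":-0.99,"rz":0.053},{"dx":0.28,"dy":-0.99,"rz":0.053},{"dx":0.28,"dy":-0.99,"rz":0.053},{"dx":0.28,"dy":-0.99,"rz":0.053},{"dx":0.28,"dy":-0.99,"rz":0.053},{"dx":0.28,"dy":-0.99,"rz":0.053},{"dx":0.28,"dy":-0.99,"rz":0.053}], claw=0)

```text
schema error: expected keys dx, dy, dz, rx, ry, rz
```

>>> move_arm(targets=[{"dx":0.28,"dy":-0.99},{"dx":0.28,"dy":-0.99},{"dx":0.28,"dy":-0.99},{"dx":0.28,"dy":-0.99},{"dx":0.28,"dy":-0.99},{"dx":0.28,"dy":-0.99},{"dx":0.28,"dy":-0.99},{"dx":0.28,"dy":-0.99},{"dx":0.28,"dy":-0.99},{"dx":0.28,"dy":-0.99}])

```text
schema error: expected keys dx, dy, dz, rx, ry, rz
```

>>> move_arm(targets=[{"dx":0.28,"dy":-0.99},{"dx":0.28,"dy":-0.99},{"dx":0.28,"dy":-0.99},{"dx":0.28,"dy":-0.99},{"dx":0.28,"dy":-0.99},{"dx":0.28,"dy":-0.99},{"dx":0.2,"dy":-0.95,"dz":-0.8},{"dz":-1},{"dz":-1},{"dz":-0.9}])

```text
schema error: expected keys dx, dy, dz, rx, ry, rz
```

Run:
```python
from station import sensors
from h import *
import cv2
s=sensors.sense();print(s["t"],s["tcp_pos"],s["tool_rot"],s["force"],s["finger_gap"])
a=cams.snapshot("top")[195:275,290:365,::-1];b=cams.snapshot("scene")[195:275,185:260,::-1]
im=np.hstack([a,b]);cv2.imwrite("pics/hov.png",cv2.resize(im,None,fx=5.3,fy=5.3,interpolation=cv2.INTER_CUBIC))
```

```text
0.1 [0.28141764 0.55734833 0.23043682] [ 2.31785403e-01  9.72766454e-01 -8.93547855e-04 -3.93264388e-04] [ 0.14073477 -0.32419464 -0.22403702] 0.9989974384713726
```

View pics/hov.png

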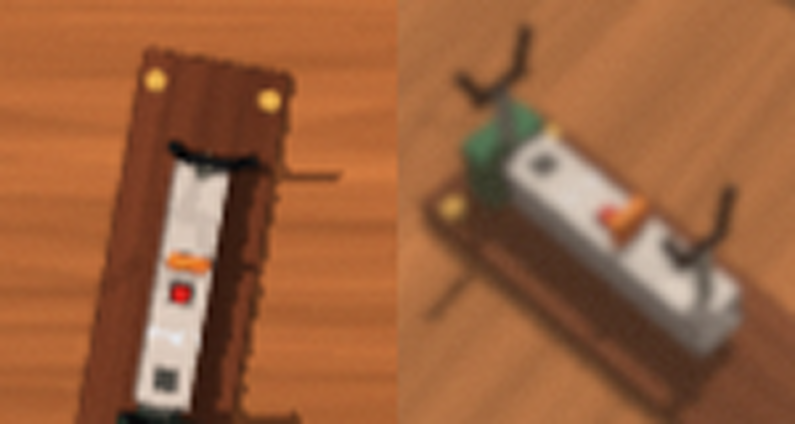

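The moves were refused because every row needs all six keys, so the arm hasn't moved. The picture shows the button at (180,293) in the left half, unchanged. Sending the moves again in full.

>>> move_arm(targets=[{"dx":0.28,"dy":-0.99,"dz":0,"rx":0,"ry":0,"rz":0.053},{"dx":0.28,"dy":-0.99,"dz":0,"rx":0,"ry":0,"rz":0.053},{"dx":0.28,"dy":-0.99,"dz":0,"rx":0,"ry":0,"rz":0.053},{"dx":0.28,"dy":-0.99,"dz":0,"rx":0,"ry":0,"rz":0.053},{"dx":0.28,"dy":-0.99,"dz":0,"rx":0,"ry":0,"rz":0.053},{"dx":0.28,"dy":-0.99,"dz":0,"rx":0,"ry":0,"rz":0.053},{"dx":0.28,"dy":-0.99,"dz":0,"rx":0,"ry":0,"rz":0.053},{"dx":0.28,"dy":-0.99,"dz":0,"rx":0,"ry":0,"rz":0.053},{"dx":0.28,"dy":-0.99,"dz":0,"rx":0,"ry":0,"rz":0.053},{"dx":0.28,"dy":-0.99,"dz":0,"rx":0,"ry":0,"rz":0.053}], claw=0)

```text
t: 1.45
tcp_pos: [0.3519, 0.3095, 0.2313]
tool_rot: [0.095, 0.996, -0.0, 0.0]
force: [0.0, 0.7, -0.2]
finger_gap: -0.003
gripper_force: 0.0
```

>>> move_arm(targets=[{"dx":0.28,"dy":-0.99,"dz":0,"rx":0,"ry":0,"rz":0},{"dx":0.28,"dy":-0.99,"dz":0,"rx":0,"ry":0,"rz":0},{"dx":0.28,"dy":-0.99,"dz":0,"rx":0,"ry":0,"rz":0},{"dx":0.28,"dy":-0.99,"dz":0,"rx":0,"ry":0,"rz":0},{"dx":0.28,"dy":-0.99,"dz":0,"rx":0,"ry":0,"rz":0},{"dx":0.28,"dy":-0.99,"dz":0,"rx":0,"ry":0,"rz":0},{"dx":0.28,"dy":-0.99,"dz":0,"rx":0,"ry":0,"rz":0},{"dx":0.28,"dy":-0.99,"dz":0,"rx":0,"ry":0,"rz":0},{"dx":0.28,"dy":-0.99,"dz":0,"rx":0,"ry":0,"rz":0},{"dx":0.28,"dy":-0.99,"dz":0,"rx":0,"ry":0,"rz":0}])

```text
t: 2.7
tcp_pos: [0.4219, 0.062, 0.2313]
tool_rot: [0.095, 0.995, -0.0, 0.0]
force: [-0.0, 0.6, -1.3]
finger_gap: 0.001
gripper_force: 0.0
```

>>> move_arm(targets=[{"dx":0.264,"dy":-0.994,"dz":0,"rx":0,"ry":0,"rz":0},{"dx":0.264,"dy":-0.994,"dz":0,"rx":0,"ry":0,"rz":0},{"dx":0.264,"dy":-0.994,"dz":0,"rx":0,"ry":0,"rz":0},{"dx":0.264,"dy":-0.994,"dz":0,"rx":0,"ry":0,"rz":0},{"dx":0.264,"dy":-0.994,"dz":-0.6,"rx":0,"ry":0,"rz":0},{"dx":0.264,"dy":-0.994,"dz":-0.6,"rx":0,"ry":0,"rz":0},{"dx":0.264,"dy":-0.994,"dz":-0.6,"rx":0,"ry":0,"rz":0},{"dx":0,"dy":0,"dz":-1,"rx":0,"ry":0,"rz":0},{"dx":0,"dy":0,"dz":-1,"rx":0,"ry":0,"rz":0},{"dx":0,"dy":0,"dz":-1,"rx":0,"ry":0,"rz":0}])

```text
t: 3.95
tcp_pos: [0.4681, -0.1113, 0.1106]
tool_rot: [0.095, 0.995, -0.0, 0.0]
force: [0.7, 0.3, 0.2]
finger_gap: -0.003
gripper_force: 0.0
```

Run:
```python
from station import sensors
from h import *
import cv2
s=sensors.sense();p=s["tcp_pos"];print(s["t"],p,s["force"])
a=cams.snapshot("top")[195:275,290:365,::-1].copy();b=cams.snapshot("scene")[165:245,185:260,::-1].copy()
im=np.hstack([a,b]);im=cv2.resize(im,None,fx=5.3,fy=5.3,interpolation=cv2.INTER_CUBIC)
for n,o,k in(("top",(290,195),0),("scene",(185,165),75)):
    u=(proj(n,p[None])[0]-o+[k+.5,.5])*5.3-.5;cv2.drawMarker(im,tuple(int(v) for v in u),(255,0,255),0,10,1)
cv2.imwrite("pics/hov2.png",im)
```

```text
3.95 [ 0.4681125  -0.11133628  0.11057246] [0.72372426 0.25312813 0.19923274]
```

View pics/hov2.png

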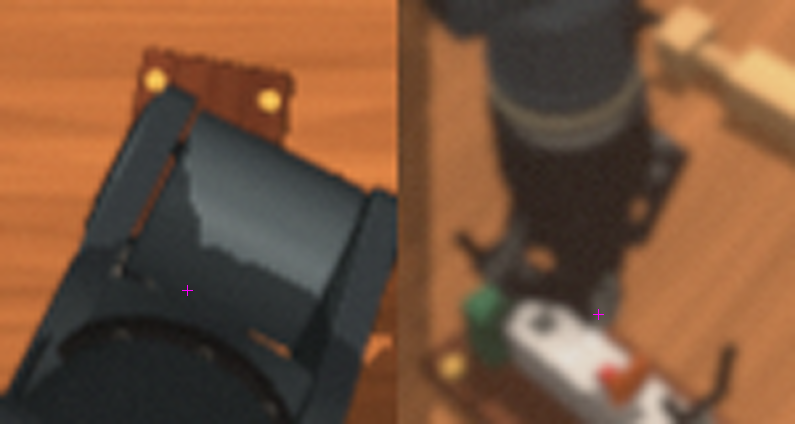

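The marker for the TCP lands on the fingertip at (598,314), so the calibration holds. Now pressing down slowly.

>>> move_arm(targets=[{"dx":0,"dy":0,"dz":-0.8,"rx":0,"ry":0,"rz":0},{"dx":0,"dy":0,"dz":-0.8,"rx":0,"ry":0,"rz":0},{"dx":0,"dy":0,"dz":-0.04,"rx":0,"ry":0,"rz":0},{"dx":0,"dy":0,"dz":-0.04,"rx":0,"ry":0,"rz":0},{"dx":0,"dy":0,"dz":-0.04,"rx":0,"ry":0,"rz":0},{"dx":0,"dy":0,"dz":-0.04,"rx":0,"ry":0,"rz":0},{"dx":0,"dy":0,"dz":-0.04,"rx":0,"ry":0,"rz":0},{"dx":0,"dy":0,"dz":-0.04,"rx":0,"ry":0,"rz":0},{"dx":0,"dy":0,"dz":-0.04,"rx":0,"ry":0,"rz":0},{"dx":0,"dy":0,"dz":0,"rx":0,"ry":0,"rz":0}])

```text
t: 5.3
tcp_pos: [0.4682, -0.1112, 0.0643]
tool_rot: [0.095, 0.995, -0.0, 0.0]
force: [0.4, 0.1, 1.9]
finger_gap: -0.002
gripper_force: 1.0
```

>>> move_arm(targets=[{"dx":0,"dy":0,"dz":-0.04,"rx":0,"ry":0,"rz":0},{"dx":0,"dy":0,"dz":-0.04,"rx":0,"ry":0,"rz":0},{"dx":0,"dy":0,"dz":-0.02,"rx":0,"ry":0,"rz":0},{"dx":0,"dy":0,"dz":-0.02,"rx":0,"ry":0,"rz":0},{"dx":0,"dy":0,"dz":-0.02,"rx":0,"ry":0,"rz":0},{"dx":0,"dy":0,"dz":-0.02,"rx":0,"ry":0,"rz":0},{"dx":0,"dy":0,"dz":-0.01,"rx":0,"ry":0,"rz":0},{"dx":0,"dy":0,"dz":-0.01,"rx":0,"ry":0,"rz":0},{"dx":0,"dy":0,"dz":0,"rx":0,"ry":0,"rz":0},{"dx":0,"dy":0,"dz":0,"rx":0,"ry":0,"rz":0}])

```text
t: 6.55
tcp_pos: [0.4682, -0.1112, 0.0601]
tool_rot: [0.095, 0.995, -0.0, 0.0]
force: [0.8, -1.3, 5.3]
finger_gap: -0.001
gripper_force: 2.6
```

>>> move_arm(targets=[{"dx":0.02,"dy":-0.004,"dz":-0.01,"rx":0,"ry":0,"rz":0},{"dx":0.02,"dy":-0.004,"dz":0,"rx":0,"ry":0,"rz":0},{"dx":0.02,"dy":-0.004,"dz":0,"rx":0,"ry":0,"rz":0},{"dx":0.02,"dy":-0.004,"dz":0,"rx":0,"ry":0,"rz":0},{"dx":0.02,"dy":-0.004,"dz":0,"rx":0,"ry":0,"rz":0},{"dx":0.02,"dy":-0.004,"dz":0,"rx":0,"ry":0,"rz":0},{"dx":0.02,"dy":-0.004,"dz":0,"rx":0,"ry":0,"rz":0},{"dx":0.02,"dy":-0.004,"dz":0,"rx":0,"ry":0,"rz":0},{"dx":0.02,"dy":-0.004,"dz":0,"rx":0,"ry":0,"rz":0},{"dx":0,"dy":0,"dz":0,"rx":0,"ry":0,"rz":0}])

```text
t: 7.8
tcp_pos: [0.4695, -0.1113, 0.0599]
tool_rot: [0.094, 0.996, 0.001, -0.003]
force: [-4.6, -3.0, 10.7]
finger_gap: -0.001
gripper_force: 5.6
```

>>> move_arm(targets=[{"dx":0.02,"dy":-0.004,"dz":0,"rx":0,"ry":0,"rz":0},{"dx":0.02,"dy":-0.004,"dz":0,"rx":0,"ry":0,"rz":0},{"dx":0.02,"dy":-0.004,"dz":0,"rx":0,"ry":0,"rz":0},{"dx":0.02,"dy":-0.004,"dz":0,"rx":0,"ry":0,"rz":0},{"dx":0.02,"dy":-0.004,"dz":0,"rx":0,"ry":0,"rz":0},{"dx":0.02,"dy":-0.004,"dz":0,"rx":0,"ry":0,"rz":0},{"dx":0,"dy":0,"dz":0,"rx":0,"ry":0,"rz":0},{"dx":0,"dy":0,"dz":0,"rx":0,"ry":0,"rz":0},{"dx":0,"dy":0,"dz":0,"rx":0,"ry":0,"rz":0},{"dx":0,"dy":0,"dz":0,"rx":0,"ry":0,"rz":0}])

```text
t: 9.05
tcp_pos: [0.4713, -0.1116, 0.0598]
tool_rot: [0.094, 0.996, 0.001, -0.004]
force: [-8.0, -2.9, 12.2]
finger_gap: 0.001
gripper_force: 6.1
```

>>> move_arm(targets=[{"dx":0.02,"dy":-0.004,"dz":0,"rx":0,"ry":0,"rz":0},{"dx":0.02,"dy":-0.004,"dz":0,"rx":0,"ry":0,"rz":0},{"dx":0.02,"dy":-0.004,"dz":0,"rx":0,"ry":0,"rz":0},{"dx":0.02,"dy":-0.004,"dz":0,"rx":0,"ry":0,"rz":0},{"dx":0.02,"dy":-0.004,"dz":0,"rx":0,"ry":0,"rz":0},{"dx":0.02,"dy":-0.004,"dz":0,"rx":0,"ry":0,"rz":0},{"dx":0.02,"dy":-0.004,"dz":0,"rx":0,"ry":0,"rz":0},{"dx":0.02,"dy":-0.004,"dz":0,"rx":0,"ry":0,"rz":0},{"dx":0,"dy":0,"dz":0,"rx":0,"ry":0,"rz":0},{"dx":0,"dy":0,"dz":0,"rx":0,"ry":0,"rz":0}])

```text
t: 10.3
tcp_pos: [0.4758, -0.1125, 0.0598]
tool_rot: [0.094, 0.996, 0.001, -0.004]
force: [-5.6, -1.7, 11.2]
finger_gap: 0.002
gripper_force: 5.9
```

>>> move_arm(targets=[{"dx":0.03,"dy":-0.006,"dz":0,"rx":0,"ry":0,"rz":0},{"dx":0.03,"dy":-0.006,"dz":0,"rx":0,"ry":0,"rz":0},{"dx":0.03,"dy":-0.006,"dz":0,"rx":0,"ry":0,"rz":0},{"dx":0.03,"dy":-0.006,"dz":0,"rx":0,"ry":0,"rz":0},{"dx":0.03,"dy":-0.006,"dz":0,"rx":0,"ry":0,"rz":0},{"dx":0.03,"dy":-0.006,"dz":0,"rx":0,"ry":0,"rz":0},{"dx":0.03,"dy":-0.006,"dz":0,"rx":0,"ry":0,"rz":0},{"dx":0.03,"dy":-0.006,"dz":0,"rx":0,"ry":0,"rz":0},{"dx":0.03,"dy":-0.006,"dz":0,"rx":0,"ry":0,"rz":0},{"dx":0,"dy":0,"dz":0,"rx":0,"ry":0,"rz":0}])

```text
t: 11.55
tcp_pos: [0.483, -0.1139, 0.0598]
tool_rot: [0.094, 0.996, 0.001, -0.003]
force: [-5.1, -0.8, 10.2]
finger_gap: -0.004
gripper_force: 5.6
```

>>> move_arm(targets=[{"dx":0.08,"dy":-0.015,"dz":0.04,"rx":0,"ry":0,"rz":0},{"dx":0.08,"dy":-0.015,"dz":0.04,"rx":0,"ry":0,"rz":0},{"dx":0.08,"dy":-0.015,"dz":0.04,"rx":0,"ry":0,"rz":0},{"dx":0.08,"dy":-0.015,"dz":0.04,"rx":0,"ry":0,"rz":0},{"dx":0.08,"dy":-0.015,"dz":0,"rx":0,"ry":0,"rz":0},{"dx":0.08,"dy":-0.015,"dz":0,"rx":0,"ry":0,"rz":0},{"dx":0.08,"dy":-0.015,"dz":0,"rx":0,"ry":0,"rz":0},{"dx":0.08,"dy":-0.015,"dz":0,"rx":0,"ry":0,"rz":0},{"dx":0.08,"dy":-0.015,"dz":0,"rx":0,"ry":0,"rz":0},{"dx":0,"dy":0,"dz":0,"rx":0,"ry":0,"rz":0}])

```text
t: 12.8
tcp_pos: [0.5014, -0.1167, 0.0622]
tool_rot: [0.095, 0.995, 0.001, -0.003]
force: [-5.0, 0.9, -4.9]
finger_gap: -0.003
gripper_force: 2.5
```

Run:
```python
from station import sensors
from h import *
import cv2
s=sensors.sense();p=s["tcp_pos"];print(s["t"],p,s["force"])
b=cams.snapshot("scene")[195:280,185:285,::-1]
cv2.imwrite("pics/sl.png",cv2.resize(b,None,fx=6,fy=6,interpolation=cv2.INTER_CUBIC))
def cp(x,y,z):return ((proj("scene",pt([.472,-.1135,-.19],[(x,y,z)]))-[185,195]+.5)*6-.5).round().tolist()
# fixed refs & sliding-fork/second-hole candidates
for d in(20,25,30,35,40):print(d,"forkseat",cp(72+d,0,107),"hole2@50",cp(d-50,0,60),"lugtop",cp(16+d,0,82))
```

```text
12.8 [ 0.50142898 -0.1166683   0.06219415] [-5.04062862  0.90987184 -4.94573459]
20 forkseat [[375.0, 303.0]] hole2@50 [[196.0, 212.0]] lugtop [[291.0, 264.0]]
25 forkseat [[383.0, 310.0]] hole2@50 [[204.0, 218.0]] lugtop [[299.0, 270.0]]
30 forkseat [[391.0, 316.0]] hole2@50 [[211.0, 224.0]] lugtop [[306.0, 277.0]]
35 forkseat [[399.0, 323.0]] hole2@50 [[218.0, 230.0]] lugtop [[314.0, 283.0]]
40 forkseat [[408.0, 329.0]] hole2@50 [[225.0, 236.0]] lugtop [[322.0, 289.0]]
```

View pics/sl.png

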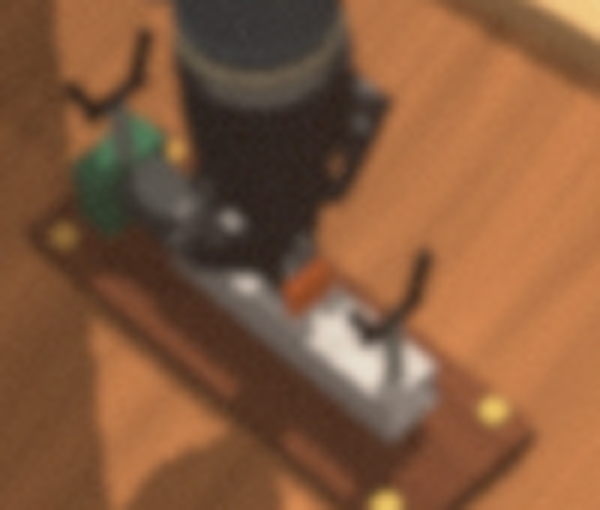

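>>> move_arm(targets=[{"dx":0.03,"dy":-0.006,"dz":0,"rx":0,"ry":0,"rz":0},{"dx":0.03,"dy":-0.006,"dz":0,"rx":0,"ry":0,"rz":0},{"dx":0.03,"dy":-0.006,"dz":0,"rx":0,"ry":0,"rz":0},{"dx":0.03,"dy":-0.006,"dz":0,"rx":0,"ry":0,"rz":0},{"dx":0.03,"dy":-0.006,"dz":0,"rx":0,"ry":0,"rz":0},{"dx":0.03,"dy":-0.006,"dz":0,"rx":0,"ry":0,"rz":0},{"dx":0.03,"dy":-0.006,"dz":0,"rx":0,"ry":0,"rz":0},{"dx":0.03,"dy":-0.006,"dz":0,"rx":0,"ry":0,"rz":0},{"dx":0.03,"dy":-0.006,"dz":0,"rx":0,"ry":0,"rz":0},{"dx":0.03,"dy":-0.006,"dz":0,"rx":0,"ry":0,"rz":0}])

```text
t: 14.1
tcp_pos: [0.5093, -0.1183, 0.0625]
tool_rot: [0.095, 0.995, 0.001, -0.003]
force: [-4.5, 2.3, -3.4]
finger_gap: -0.005
gripper_force: 2.4
```

>>> move_arm(targets=[{"dx":0.028,"dy":-0.0055,"dz":0,"rx":0,"ry":0,"rz":0},{"dx":0.028,"dy":-0.0055,"dz":0,"rx":0,"ry":0,"rz":0},{"dx":0.028,"dy":-0.0055,"dz":0,"rx":0,"ry":0,"rz":0},{"dx":0.028,"dy":-0.0055,"dz":0,"rx":0,"ry":0,"rz":0},{"dx":0.028,"dy":-0.0055,"dz":0,"rx":0,"ry":0,"rz":0},{"dx":0.028,"dy":-0.0055,"dz":0,"rx":0,"ry":0,"rz":0},{"dx":0.028,"dy":-0.0055,"dz":0,"rx":0,"ry":0,"rz":0},{"dx":0.028,"dy":-0.0055,"dz":0,"rx":0,"ry":0,"rz":0},{"dx":0.028,"dy":-0.0055,"dz":0,"rx":0,"ry":0,"rz":0},{"dx":0.028,"dy":-0.0055,"dz":0,"rx":0,"ry":0,"rz":0}])

```text
t: 15.35
tcp_pos: [0.5199, -0.1217, 0.0641]
tool_rot: [0.095, 0.995, -0.001, 0.001]
force: [-1.8, -0.2, 1.4]
finger_gap: -0.0
gripper_force: 1.0
```

>>> move_arm(targets=[{"dx":0.02,"dy":-0.004,"dz":0,"rx":0,"ry":0,"rz":0},{"dx":0.02,"dy":-0.004,"dz":0,"rx":0,"ry":0,"rz":0},{"dx":0.02,"dy":-0.004,"dz":0,"rx":0,"ry":0,"rz":0},{"dx":0.02,"dy":-0.004,"dz":0,"rx":0,"ry":0,"rz":0},{"dx":0.02,"dy":-0.004,"dz":0,"rx":0,"ry":0,"rz":0},{"dx":0.02,"dy":-0.004,"dz":0,"rx":0,"ry":0,"rz":0},{"dx":0,"dy":0,"dz":0,"rx":0,"ry":0,"rz":0},{"dx":0,"dy":0,"dz":0,"rx":0,"ry":0,"rz":0},{"dx":0,"dy":0,"dz":0,"rx":0,"ry":0,"rz":0},{"dx":0,"dy":0,"dz":0,"rx":0,"ry":0,"rz":0}])

```text
t: 16.6
tcp_pos: [0.5218, -0.1216, 0.0635]
tool_rot: [0.095, 0.995, -0.0, 0.0]
force: [-1.6, 0.8, 1.8]
finger_gap: -0.0
gripper_force: 1.0
```

>>> move_arm(targets=[{"dx":0.02,"dy":-0.004,"dz":0,"rx":0,"ry":0,"rz":0},{"dx":0.02,"dy":-0.004,"dz":0,"rx":0,"ry":0,"rz":0},{"dx":0.02,"dy":-0.004,"dz":0,"rx":0,"ry":0,"rz":0},{"dx":0.02,"dy":-0.004,"dz":0,"rx":0,"ry":0,"rz":0},{"dx":0.02,"dy":-0.004,"dz":0,"rx":0,"ry":0,"rz":0},{"dx":0.02,"dy":-0.004,"dz":0,"rx":0,"ry":0,"rz":0},{"dx":0,"dy":0,"dz":0,"rx":0,"ry":0,"rz":0},{"dx":0,"dy":0,"dz":0,"rx":0,"ry":0,"rz":0},{"dx":0,"dy":0,"dz":0,"rx":0,"ry":0,"rz":0},{"dx":0,"dy":0,"dz":0,"rx":0,"ry":0,"rz":0}])

```text
t: 17.85
tcp_pos: [0.5225, -0.1216, 0.0635]
tool_rot: [0.095, 0.995, 0.0, -0.002]
force: [-7.3, -2.1, 5.2]
finger_gap: -0.001
gripper_force: 3.5
```

>>> move_arm(targets=[{"dx":-0.2,"dy":0.04,"dz":0,"rx":0,"ry":0,"rz":0},{"dx":-0.2,"dy":0.04,"dz":0.1,"rx":0,"ry":0,"rz":0},{"dx":0,"dy":0,"dz":1,"rx":0,"ry":0,"rz":0},{"dx":0,"dy":0,"dz":1,"rx":0,"ry":0,"rz":0},{"dx":0,"dy":0,"dz":1,"rx":0,"ry":0,"rz":0},{"dx":0,"dy":0,"dz":1,"rx":0,"ry":0,"rz":0},{"dx":-0.2,"dy":1,"dz":0.4,"rx":0,"ry":0,"rz":0.05},{"dx":-0.2,"dy":1,"dz":0,"rx":0,"ry":0,"rz":0.05},{"dx":-0.2,"dy":1,"dz":0,"rx":0,"ry":0,"rz":0.06},{"dx":-0.2,"dy":1,"dz":0,"rx":0,"ry":0,"rz":0.06}])

```text
t: 19.1
tcp_pos: [0.4953, -0.0195, 0.1764]
tool_rot: [0.037, 0.999, -0.0, 0.001]
force: [-1.1, 0.5, -0.5]
finger_gap: -0.001
gripper_force: 0.0
```

Run:
```python
from station import sensors
print(sensors.sense()["tcp_pos"],sensors.sense()["q"])
```

```text
[ 0.49532887 -0.01947096  0.17641376] [-2.65375382e-01  4.35855550e-01  1.81106576e+00  5.25176383e-04
  8.92230287e-01 -1.76218229e+00]
```

>>> move_arm(targets=[{"dx":-0.175,"dy":0.957,"dz":0,"rx":0,"ry":0,"rz":0},{"dx":-0.175,"dy":0.957,"dz":0,"rx":0,"ry":0,"rz":0},{"dx":-0.175,"dy":0.957,"dz":0,"rx":0,"ry":0,"rz":0},{"dx":-0.175,"dy":0.957,"dz":0,"rx":0,"ry":0,"rz":0},{"dx":-0.175,"dy":0.957,"dz":0,"rx":0,"ry":0,"rz":0},{"dx":-0.175,"dy":0.957,"dz":0,"rx":0,"ry":0,"rz":0},{"dx":0,"dy":0,"dz":-1,"rx":0,"ry":0,"rz":0},{"dx":0,"dy":0,"dz":-1,"rx":0,"ry":0,"rz":0},{"dx":0,"dy":0,"dz":-1,"rx":0,"ry":0,"rz":0},{"dx":0,"dy":0,"dz":-1,"rx":0,"ry":0,"rz":0}], claw=100)

```text
t: 20.35
tcp_pos: [0.4696, 0.1236, 0.0756]
tool_rot: [0.038, 0.999, 0.0, 0.001]
force: [-0.2, 0.6, -0.0]
finger_gap: 1.0
gripper_force: 0.0
```

Run:
```python
from station import sensors
from h import *
import cv2
s=sensors.sense();p=s["tcp_pos"];print(s["t"],p,s["finger_gap"])
a=cams.snapshot("top")[195:295,225:355,::-1].copy();np.save("pics/top2.npy",a);b=cams.snapshot("scene")[165:265,185:285,::-1].copy()
r=3.45;im=cv2.resize(np.hstack([a,b]),None,fx=r,fy=r,interpolation=cv2.INTER_CUBIC)
cv2.imwrite("pics/c3.png",im)
def tp(n,o,k,x):return ((proj(n,pt([.4715,-.113,-.19],[x]))[0]-o+[k+.5,.5])*r-.5).round().tolist()
for d in(40,45,50,55):print(d,tp("top",(225,195),0,(12+d+4,0,82)),tp("top",(225,195),0,(d,0,60)),tp("scene",(185,165),130,(16+d,0,82)))
```

```text
20.35 [0.46955054 0.12359461 0.07560245] 1.0004806293557147
40 [356.0, 126.0] [351.0, 146.0] [633.0, 269.0]
45 [357.0, 120.0] [352.0, 141.0] [637.0, 272.0]
50 [358.0, 115.0] [353.0, 135.0] [642.0, 276.0]
55 [359.0, 109.0] [354.0, 130.0] [646.0, 280.0]
```

View pics/c3.png

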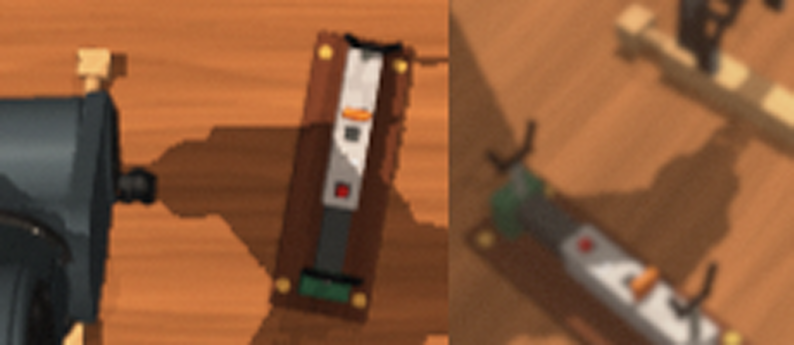

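The button (red) sits out in the second hole at (342,190), the lug is at (355,115), so the sleeve is out about 50 mm. Next I'll grasp the blank and look closer at the forks.

Run:
```python
import numpy as np,cv2
a=np.load("pics/top2.npy")[6:96,76:124]
cv2.imwrite("pics/fk.png",cv2.resize(a,None,fx=6.6,fy=6.6,interpolation=cv2.INTER_CUBIC))
```

```text
(no output)
```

View pics/fk.png

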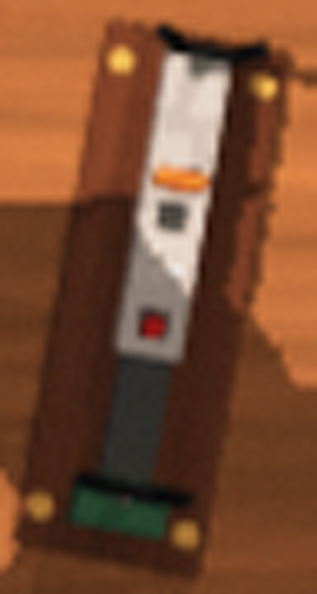

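>>> move_arm(targets=[{"dx":0,"dy":0,"dz":-0.94,"rx":0,"ry":0,"rz":0},{"dx":0,"dy":0,"dz":-0.94,"rx":0,"ry":0,"rz":0},{"dx":0,"dy":0,"dz":-0.5,"rx":0,"ry":0,"rz":0},{"dx":0,"dy":0,"dz":-0.44,"rx":0,"ry":0,"rz":0},{"dx":0,"dy":0,"dz":0,"rx":0,"ry":0,"rz":0},{"dx":0,"dy":0,"dz":0,"rx":0,"ry":0,"rz":0},{"dx":0,"dy":0,"dz":0,"rx":0,"ry":0,"rz":0},{"dx":0,"dy":0,"dz":0,"rx":0,"ry":0,"rz":0},{"dx":0,"dy":0,"dz":0,"rx":0,"ry":0,"rz":0},{"dx":0,"dy":0,"dz":0,"rx":0,"ry":0,"rz":0}])

```text
t: 21.7
tcp_pos: [0.4685, 0.1234, 0.0056]
tool_rot: [0.038, 0.999, -0.0, 0.0]
force: [-1.1, 0.3, -0.3]
finger_gap: 0.998
gripper_force: 0.0
```

>>> move_arm(targets=[{"dx":0,"dy":0,"dz":0,"rx":0,"ry":0,"rz":0},{"dx":0,"dy":0,"dz":0,"rx":0,"ry":0,"rz":0},{"dx":0,"dy":0,"dz":0,"rx":0,"ry":0,"rz":0},{"dx":0,"dy":0,"dz":0,"rx":0,"ry":0,"rz":0},{"dx":0,"dy":0,"dz":0,"rx":0,"ry":0,"rz":0},{"dx":0,"dy":0,"dz":0,"rx":0,"ry":0,"rz":0},{"dx":0,"dy":0,"dz":0,"rx":0,"ry":0,"rz":0},{"dx":0,"dy":0,"dz":0,"rx":0,"ry":0,"rz":0},{"dx":0,"dy":0,"dz":0,"rx":0,"ry":0,"rz":0},{"dx":0,"dy":0,"dz":0,"rx":0,"ry":0,"rz":0}], claw=0, newtons=50)

```text
t: 22.95
tcp_pos: [0.4686, 0.1234, 0.0058]
tool_rot: [0.038, 0.999, 0.0, 0.0]
force: [0.3, 0.7, 5.0]
finger_gap: 0.344
gripper_force: 51.7
```

Forks in the crop: sliding-fork tips at (162,32) and (268,48), fixed-fork tips at (80,482) and (192,497). Button (153,325), lug (182,180), first hole (172,215). The blank is gripped with an opening of about 29 mm.

Run:
```python
import h
from h import *
h.C["top"]=(6.6,301,201)
F=[((0,0,66),(153,325)),((122,0,134),(215,41)),((-78,0,134),(136,490)),((66,0,82),(182,179)),((50,0,60),(172,215)),
((150,45,16),(105,18)),((-110,45,16),(18,540)),((-110,-45,16),(195,580)),((150,-45,16),(290,50))]
a=fit({"top":F},[.4715,-.113,-.19])
for q in(F[:5],F[1:3],F[5:]):fit({"top":q},a)
```

```text
[ 0.4716 -0.1121 -0.1868] -10.7 res
 [[0.2, -0.2], [-0.3, 0.1], [-0.1, -0.4], [-0.1, 0.2], [-0.1, 0.7], [0.5, -0.3], [-0.8, 0.3], [0.7, -0.1], [-0.1, -0.1]]
[ 0.4717 -0.1122 -0.1883] -10.79 res
 [[0.2, -0.3], [-0.2, 0.1], [-0.1, -0.5], [0.0, 0.1], [0.0, 0.7]]
[ 0.4711 -0.1125 -0.1885] -10.8 res
 [[-0.1, 0.3], [0.1, -0.3]]
[ 0.4714 -0.1117 -0.1864] -10.68 res
 [[0.4, -0.3], [-0.9, 0.4], [0.6, -0.1], [-0.2, -0.1]]
```

>>> move_arm(targets=[{"dx":0,"dy":0,"dz":0.3,"rx":0,"ry":0,"rz":0},{"dx":0,"dy":0,"dz":0.6,"rx":0,"ry":0,"rz":0},{"dx":0,"dy":0,"dz":0.8,"rx":0,"ry":0,"rz":0},{"dx":0,"dy":0,"dz":0.8,"rx":0,"ry":0,"rz":0},{"dx":0,"dy":0,"dz":0.8,"rx":0,"ry":0,"rz":0},{"dx":0,"dy":0,"dz":0.8,"rx":0,"ry":0,"rz":0},{"dx":0,"dy":0,"dz":0.8,"rx":0,"ry":0,"rz":0},{"dx":0,"dy":0,"dz":0.8,"rx":0,"ry":0,"rz":0},{"dx":0,"dy":0,"dz":0.6,"rx":0,"ry":0,"rz":0},{"dx":0,"dy":0,"dz":0.3,"rx":0,"ry":0,"rz":0}])

```text
t: 24.2
tcp_pos: [0.4684, 0.1233, 0.1719]
tool_rot: [0.037, 0.999, 0.0, 0.001]
force: [-0.8, 0.8, -2.1]
finger_gap: 0.342
gripper_force: 51.0
```

>>> move_arm(targets=[{"dx":0.099,"dy":-0.958,"dz":0,"rx":0,"ry":0,"rz":-0.0215},{"dx":0.099,"dy":-0.958,"dz":0,"rx":0,"ry":0,"rz":-0.0215},{"dx":0.099,"dy":-0.958,"dz":0,"rx":0,"ry":0,"rz":-0.0215},{"dx":0.099,"dy":-0.958,"dz":0,"rx":0,"ry":0,"rz":-0.0215},{"dx":0.099,"dy":-0.958,"dz":0,"rx":0,"ry":0,"rz":-0.0215},{"dx":0.099,"dy":-0.958,"dz":0,"rx":0,"ry":0,"rz":-0.0215},{"dx":0.099,"dy":-0.958,"dz":0,"rx":0,"ry":0,"rz":-0.0215},{"dx":0.099,"dy":-0.958,"dz":0,"rx":0,"ry":0,"rz":-0.0215},{"dx":0.099,"dy":-0.958,"dz":0,"rx":0,"ry":0,"rz":-0.0215},{"dx":0.099,"dy":-0.958,"dz":0,"rx":0,"ry":0,"rz":-0.0215}])

```text
t: 25.45
tcp_pos: [0.4927, -0.1167, 0.1704]
tool_rot: [0.094, 0.996, 0.0, -0.001]
force: [-0.2, -0.1, -1.8]
finger_gap: 0.339
gripper_force: 51.0
```

>>> move_arm(targets=[{"dx":0.01,"dy":0.01,"dz":-0.5,"rx":0,"ry":0,"rz":0},{"dx":0,"dy":0,"dz":-0.5,"rx":0,"ry":0,"rz":0},{"dx":0,"dy":0,"dz":-0.3,"rx":0,"ry":0,"rz":0},{"dx":0,"dy":0,"dz":-0.2,"rx":0,"ry":0,"rz":0},{"dx":0,"dy":0,"dz":-0.2,"rx":0,"ry":0,"rz":0},{"dx":0,"dy":0,"dz":-0.2,"rx":0,"ry":0,"rz":0},{"dx":0,"dy":0,"dz":-0.2,"rx":0,"ry":0,"rz":0},{"dx":0,"dy":0,"dz":-0.1,"rx":0,"ry":0,"rz":0},{"dx":0,"dy":0,"dz":0,"rx":0,"ry":0,"rz":0},{"dx":0,"dy":0,"dz":0,"rx":0,"ry":0,"rz":0}])

```text
t: 26.7
tcp_pos: [0.4936, -0.116, 0.1157]
tool_rot: [0.094, 0.996, -0.0, 0.0]
force: [0.8, 0.2, -1.4]
finger_gap: 0.336
gripper_force: 51.0
```

>>> move_arm(targets=[{"dx":0,"dy":0,"dz":-0.06,"rx":0,"ry":0,"rz":0},{"dx":0,"dy":0,"dz":-0.06,"rx":0,"ry":0,"rz":0},{"dx":0,"dy":0,"dz":-0.06,"rx":0,"ry":0,"rz":0},{"dx":0,"dy":0,"dz":-0.06,"rx":0,"ry":0,"rz":0},{"dx":0,"dy":0,"dz":-0.06,"rx":0,"ry":0,"rz":0},{"dx":0,"dy":0,"dz":-0.04,"rx":0,"ry":0,"rz":0},{"dx":0,"dy":0,"dz":-0.04,"rx":0,"ry":0,"rz":0},{"dx":0,"dy":0,"dz":0,"rx":0,"ry":0,"rz":0},{"dx":0,"dy":0,"dz":0,"rx":0,"ry":0,"rz":0},{"dx":0,"dy":0,"dz":0,"rx":0,"ry":0,"rz":0}])

```text
t: 27.95
tcp_pos: [0.4935, -0.1159, 0.1061]
tool_rot: [0.094, 0.996, -0.0, 0.0]
force: [-0.6, -0.0, -1.5]
finger_gap: 0.342
gripper_force: 51.0
```

>>> move_arm(targets=[{"dx":0,"dy":0,"dz":-0.02,"rx":0,"ry":0,"rz":0},{"dx":0,"dy":0,"dz":-0.02,"rx":0,"ry":0,"rz":0},{"dx":0,"dy":0,"dz":-0.02,"rx":0,"ry":0,"rz":0},{"dx":0,"dy":0,"dz":-0.02,"rx":0,"ry":0,"rz":0},{"dx":0,"dy":0,"dz":0,"rx":0,"ry":0,"rz":0},{"dx":0,"dy":0,"dz":0,"rx":0,"ry":0,"rz":0},{"dx":0,"dy":0,"dz":0,"rx":0,"ry":0,"rz":0},{"dx":0,"dy":0,"dz":0,"rx":0,"ry":0,"rz":0},{"dx":0,"dy":0,"dz":0,"rx":0,"ry":0,"rz":0},{"dx":0,"dy":0,"dz":0,"rx":0,"ry":0,"rz":0}])

```text
t: 29.2
tcp_pos: [0.4936, -0.1159, 0.1053]
tool_rot: [0.094, 0.996, -0.0, 0.0]
force: [-1.4, 1.4, 9.9]
finger_gap: 0.342
gripper_force: 52.5
```

Run:
```python
from station import cams
import cv2,numpy as np
b=cams.snapshot("scene")[175:275,180:310,::-1]
cv2.imwrite("pics/pl.png",cv2.resize(b,None,fx=6,fy=6,interpolation=cv2.INTER_CUBIC))
```

>>> move_arm(targets=[{"dx":0,"dy":0,"dz":0.04,"rx":0,"ry":0,"rz":0},{"dx":0,"dy":0,"dz":0,"rx":0,"ry":0,"rz":0},{"dx":0,"dy":0,"dz":0,"rx":0,"ry":0,"rz":0},{"dx":0,"dy":0,"dz":0,"rx":0,"ry":0,"rz":0},{"dx":0,"dy":0,"dz":0,"rx":0,"ry":0,"rz":0},{"dx":0,"dy":0,"dz":0,"rx":0,"ry":0,"rz":0},{"dx":0,"dy":0,"dz":0,"rx":0,"ry":0,"rz":0},{"dx":0,"dy":0,"dz":0,"rx":0,"ry":0,"rz":0},{"dx":0,"dy":0,"dz":0,"rx":0,"ry":0,"rz":0},{"dx":0,"dy":0,"dz":0,"rx":0,"ry":0,"rz":0}], claw=80)

```text
t: 30.5
tcp_pos: [0.4935, -0.1159, 0.1051]
tool_rot: [0.094, 0.996, -0.0, 0.0]
force: [0.2, 0.3, -0.2]
finger_gap: 0.797
gripper_force: 0.0
```

>>> move_arm(targets=[{"dx":0,"dy":0,"dz":0.4,"rx":0,"ry":0,"rz":0},{"dx":0,"dy":0,"dz":0.8,"rx":0,"ry":0,"rz":0},{"dx":0,"dy":0,"dz":1,"rx":0,"ry":0,"rz":0},{"dx":0,"dy":0,"dz":1,"rx":0,"ry":0,"rz":0},{"dx":0,"dy":0,"dz":1,"rx":0,"ry":0,"rz":0},{"dx":0,"dy":1,"dz":0,"rx":0,"ry":0,"rz":0},{"dx":0,"dy":1,"dz":0,"rx":0,"ry":0,"rz":0},{"dx":0,"dy":1,"dz":0,"rx":0,"ry":0,"rz":0},{"dx":0,"dy":1,"dz":0,"rx":0,"ry":0,"rz":0},{"dx":0,"dy":1,"dz":0,"rx":0,"ry":0,"rz":0}])

```text
t: 31.75
tcp_pos: [0.4935, 0.0099, 0.2108]
tool_rot: [0.094, 0.996, -0.0, 0.0]
force: [0.3, -0.2, -0.2]
finger_gap: 0.8
gripper_force: 0.0
```

>>> move_arm(targets=[{"dx":0,"dy":1,"dz":0,"rx":0,"ry":0,"rz":0},{"dx":0,"dy":1,"dz":0,"rx":0,"ry":0,"rz":0},{"dx":0,"dy":1,"dz":0,"rx":0,"ry":0,"rz":0},{"dx":0,"dy":1,"dz":0,"rx":0,"ry":0,"rz":0},{"dx":0,"dy":1,"dz":0,"rx":0,"ry":0,"rz":0},{"dx":0,"dy":0,"dz":0,"rx":0,"ry":0,"rz":0},{"dx":0,"dy":0,"dz":0,"rx":0,"ry":0,"rz":0},{"dx":0,"dy":0,"dz":0,"rx":0,"ry":0,"rz":0},{"dx":0,"dy":0,"dz":0,"rx":0,"ry":0,"rz":0},{"dx":0,"dy":0,"dz":0,"rx":0,"ry":0,"rz":0}])

```text
t: 33.0
tcp_pos: [0.4935, 0.1336, 0.2101]
tool_rot: [0.094, 0.996, -0.0, -0.0]
force: [-0.3, -1.0, -0.4]
finger_gap: 0.796
gripper_force: 0.0
```

Run:
```python
from station import cams
import cv2,numpy as np
b=cams.snapshot("scene")[185:285,180:285,::-1];a=cams.snapshot("top")[185:285,290:365,::-1]
cv2.imwrite("pics/fin.png",cv2.resize(np.hstack([a,b]),None,fx=4.4,fy=4.4,interpolation=cv2.INTER_CUBIC))
```

```text
(no output)
```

View pics/fin.png

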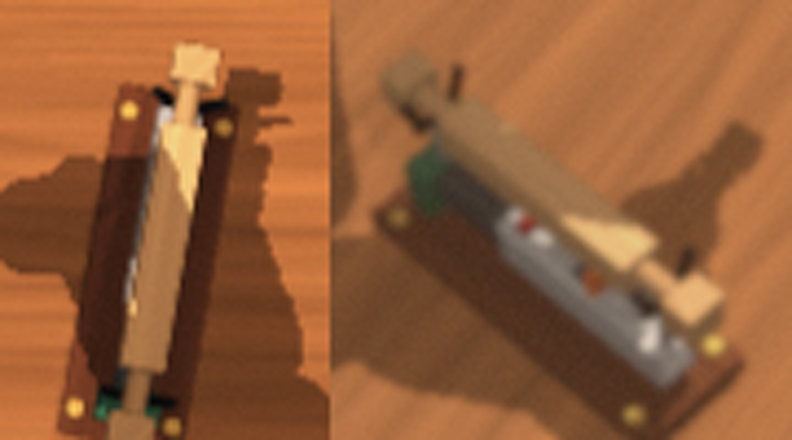

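The picture shows the blank lying level with its necks in both forks, at (188,105) and (138,390) in the left half. The red button is out at (523,220), and the gripper is clear of everything.

```bash
python3 -c "
from station import order
print(order.sign_off())"
```

```text
the job is handed in; nothing more can be done
None
```

The sleeve is let out about 50 mm with the button locked in its second hole, the blank lies with a neck in each fork, and the job was handed in at about 33 s, with no force reading between moves above about 15 N.

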